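Lay the pipette canister down on its board

ROBOT

A 7-joint arm with a two-finger parallel gripper is mounted at the origin on the work surface. World frame = base frame: x ahead of the robot, y to its left, z up, the work surface at z = 0. Lengths are in mm, angles in degrees, forces in N, time in s.
With the tool pointing down it reaches from about 400 to 850 mm from the base axis. Payload 10.4 kg.
Tool frame: the origin (TCP) lies between the finger pads; the fingertips stand 22 mm ahead of it and the grasp point (between the pads) lies 3 mm ahead of it; z points along the fingers, y is the direction in which the jaws open and shut (so a half turn about z gives the same grasp; the last joint's range is limited). The gripper opens to 85 mm and grips with 20 to 120 N. Pads are 22 mm wide; open, the fingers measure 114 mm over their backs; the gripper's body (76 mm by 85 mm) begins 54 mm behind the grasp point. The pads swing forward as they close: fully open they stand 13 mm farther back than shut.
Start: joints at [-71.54, 19.034, -3.707, 83.658, 1.238, 77.344, -5.071], TCP at [211.243, 588.242, 219.138] pointing down, gripper open.
Joint ranges: [-148.97, 148.97], [-28.65, 121.19], [-84.17, 76.75], [9.2, 138.47], [-72.65, 252.65], [3.7, 117.97], [-149.18, 149.18]. Speed limits (degrees/s): [127.2, 127.2, 159.86, 159.86, 180, 180, 180].

INTERFACE

Orientations are given as a 3x3 rotation matrix whose columns are the frame's x, y, z axes.
In Python, from workcell import r gives the robot as it stands.
- The arm moves only by the shell command python3 -m pendant 'ROWS'. ROWS is JSON, a list of rows, each an object of numbers: "tx", "ty", "tz": the shift along the tool's x, y, z in m; "ax", "ay", "az": the turn, a rotation vector about the tool's x, y, z in degrees; "grip": the opening in per cent of the stroke, from 0 (shut) to 100 (fully open). In form: [{"tx": .., "ty": .., "tz": .., "ax": .., "ay": .., "az": .., "grip": ..}, ...]. A call has 1 to 20 rows; each row shifts and turns the pose as measured when the row begins, along the tool's axes as they then stand; what a row does not reach is not made up. A row lasts 1/10 s, in which the tool goes at most 50 mm and 8.59 degrees, less where a joint would pass 70% of its speed; a pose out of reach is approached as far as the arm can. A call is refused whole if a number of a shift passes 0.05 or a number of a turn 8.59, either way. A call with a gripper value outside its range is refused whole. The fingers move at their own pace and stop on an object; the grip force is fixed at half the most. Time passes only in rows, so rows that do not move let the fingers close. It gives the time, the measured TCP pose, the force and the opening at its end, in the units of the state.
- r.get_state(): the state, without advancing time (a new reading comes with each control period).
- r.grab_frame(name): name is "scene" or "side" or "wrist"; returns a dict with "image" (420x560x3 uint8, red, green, blue), "fov_y" (degrees; the focal length in pixels is half the picture's height over the tangent of half this angle, whatever the lens; pixels are square), "cx", "cy" (the principal point, pixels), "rvec" (rotation vector, rad) and "tvec" (3), from world to camera coordinates, as OpenCV has them; the wrist camera has in their place "T_tool_cam" (4x4, takes a point from camera to tool coordinates, whose origin is the TCP and whose axes are the flange's). Camera axes: x right, y down, z forward; pixel columns grow to the right and rows downward; lengths in mm; the calibration is good to about 2 mm. A picture is of the moment at which its call begins: read the wrist's pose just before it. There is no depth.
- r.finish_job(): hands the job in, once; it reports no verdict.
The state is a dict: "time": time; "q": joint angles; "qd": joint speeds; "effort": joint torques, N m; "tool_pos": TCP position; "orientation": TCP orientation; "ft_force": force on the tool from outside, world axes, zero at the start; "torque": the same for the moment, N m; "finger_gap": opening from 0.0 (shut) to 1.0 (fully open).
Only numpy, scipy, OpenCV 4.12 (cv2) and the standard library are available. Lean on these libraries where they do the work, as an engineer would, in place of code of your own. Each camera call takes 0.05 s, during which the arm holds its last target. There are 200 camera calls.

TASK

The empty square steel pipette canister stands on end, open mouth up, with its foot at the raised end edge of the white laying board. Using only touch, without lifting or carrying it, tip it over against that edge, supporting it with the fingers all the way so that it comes down gently rather than dropping, and ends lying still on its side along the board between the two guide rails, its foot still at the edge. Leave the bottle, the jar and the canister's lid where they stand.

Things in the scene. Friction and masses are not known exactly. Their poses are not given: they have to be found in the camera images.
- canister: Square steel canister, 74 x 74 mm, 170 mm tall, top open, walls and floor 3 mm (inside 68 x 68 mm), empty, loose, about 0.4 kg. Origin: centre of the underside; z runs from foot to mouth; its -x face is towards the board and must end downwards. It passes its balance at a lean of 24 degrees, then falls unless held back, e.g. by fingers inside the mouth on which the far wall comes to rest.
- mouth (a point): Centre of the canister's open mouth, 170 mm from its underside along its z.
- foot_edge (a point): Middle of the bottom edge of the canister on its board side (37 mm from the underside's centre along its -x): the edge it tips over. At the start 1 to 6 mm away from the stop edge.
- board: White plastic board, fixed, 200 (x) x 130 (y) x 4 mm thick, turned differently each time. Origin: centre of its underside, z = 0. Its +x end edge, with a thin black strip on top, is the stop; tip towards the board's -x. Guide rails 10 mm high along y = +-61 mm. Lying, the canister has its centre line 41 mm above the bench, its mouth to -x and its foot 5 to 25 mm past the stop (it slides back a little).
- stop (a point): Middle of the top of the stop edge: 100 mm along the board's x from its origin, 4 mm above the bench.
- bottle: Bystander: amber glass bottle with white cap, 58 mm across, 115 mm tall, loose, standing beside the board. Origin: centre of its underside.
- jar: Bystander: small clear jar with black cap, 48 mm across, 60 mm tall, loose, standing beside the board. Origin: centre of its underside.
- lid: Bystander: the canister's square steel slip lid, 80 x 80 x 28 mm, loose, lying on the bench top side up beside the board. Origin: centre of its underside.
Mind the look-alikes: they are no part of the job. Leave any blue or red look-alike of the canister alone.

How it is judged:
By the outcome, as a careful person would: the job done as asked, in the order asked, and still so for the second after the job is handed in, with the robot touching nothing.
It also fails if it takes over 48 s, if anything falls off the work surface, if the arm or the gripper's body presses on something with over 40 N, if the wrist force passes 120 N, or if a joint passes its speed limit or range.

## Working session

There is one attempt and no reset: what is moved stays moved. The work goes in short steps, Python scripts to look and compute and a shell command to move; the robot and the scene stay as the last step left them, time stands still between calls to the robot, and variables do not carry over. Pictures are saved under pics/ and viewed, about 8 in all and at most 12, crops included, and the job is handed in when it is done.

```bash
mkdir -p pics
cat > h.py <<'E'
import numpy as np, cv2, pickle
from workcell import r
def grab(n,tag):
    f=r.grab_frame(n); pickle.dump(f,open(f'pics/{tag}.pkl','wb')); cv2.imwrite(f'pics/{tag}.png',f['image'][:,:,::-1]); return f
def K(f):
    h=f['image'].shape[0]; F=h/2/np.tan(np.radians(f['fov_y'])/2)
    return np.array([[F,0,f['cx']],[0,F,f['cy']],[0,0,1]])
def ray(f,u,v):
    R=cv2.Rodrigues(np.array(f['rvec'],float))[0]; t=np.array(f['tvec'],float)
    return -R.T@t, R.T@(np.linalg.inv(K(f))@[u,v,1])
def onz(f,u,v,z):
    o,d=ray(f,u,v); return o+d*(z-o[2])/d[2]
def proj(f,P):
    return cv2.projectPoints(np.array(P,float).reshape(-1,3),np.array(f['rvec'],float),np.array(f['tvec'],float),K(f),None)[0][:,0]
E
ls
python3 - <<'E'
from h import *
fs=[grab(n,n+'0') for n in('scene','side')]
for f in fs: print({k:v for k,v in f.items() if k!='image'}); print(ray(f,280,210))
print(r.get_state())
E
```

```text
h.py
pics
{'fov_y': 51.04765951406296, 'cx': 289.1853920739097, 'cy': 213.25689156826024, 'rvec': array([ 1.79660344,  1.5394897 , -0.7093225 ]), 'tvec': array([-105.42989858, -246.15129476, 1360.29980025])}
(array([1205.999652  ,  -99.73883144,  676.56372564]), array([-0.76822863,  0.11353632, -0.63041677]))
{'fov_y': 47.87829284185852, 'cx': 284.4759202080209, 'cy': 203.94645776650958, 'rvec': array([ 2.25936656, -0.42375591,  0.21774487]), 'tvec': array([-494.35692397,  242.88477185,  791.41388237])}
(array([ 285.57790525, -583.07573733,  712.8714179 ]), array([ 0.27836847,  0.69038672, -0.66793   ]))
{'time': 0.1, 'q': array([-71.54018487,  19.06712104,  -3.70517377,  83.69930929,
         1.23672993,  77.34132498,  -5.07014393]), 'qd': array([ 0.03272889,  0.05382952,  0.07404292, -0.13379678, -0.10516987,
        0.05606359,  0.03662179]), 'effort': array([ 1.45975275e-03, -6.26743627e+01,  4.92476625e-02, -3.92434573e+01,
        1.62486266e-02,  6.92560687e-03,  2.19116902e-05]), 'tool_pos': array([211.15205649, 587.90766516, 218.42453442]), 'orientation': array([[-9.41146230e-01,  3.37999479e-01, -3.55977658e-04],
       [ 3.37999663e-01,  9.41145551e-01, -1.13156090e-03],
       [-4.74402052e-05, -1.18528460e-03, -9.99999296e-01]]), 'ft_force': array([0.89801479, 0.37712927, 0.12256529]), 'torque': array([0.00232735, 0.02598607, 0.00470941]), 'finger_gap': 1.0014113918636105}
```

View pics/scene0.png

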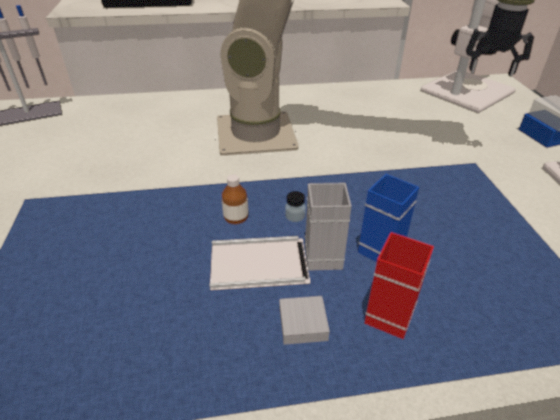

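View pics/side0.png

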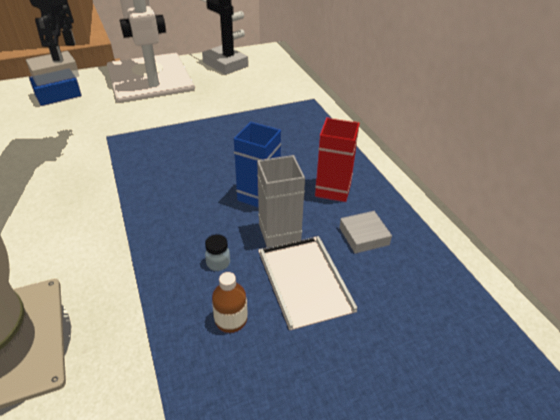

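The scene view shows the grey canister at about (327,228) with its mouth at (328,197). The board is to its left at (258,262), with the black stop strip at (303,260). Bottle, jar, lid and the blue and red look-alikes are clear of the tipping path. I'll crop both views for corner measurements.

Run:
```python
import cv2,numpy as np
a=cv2.imread('pics/scene0.png')[170:300,195:365]; b=cv2.imread('pics/side0.png')[140:335,225:400]
A=cv2.resize(a,None,fx=2.35,fy=2.35,interpolation=cv2.INTER_CUBIC);B=cv2.resize(b,None,fx=2.3,fy=2.3,interpolation=cv2.INTER_CUBIC)
o=np.zeros((450,804,3),np.uint8);o[:A.shape[0],:A.shape[1]]=A;o[:B.shape[0],400:400+B.shape[1]]=B[:450,:404]
cv2.imwrite('pics/c0.png',o[:,:800])
```

```text
(no output)
```

View pics/c0.png

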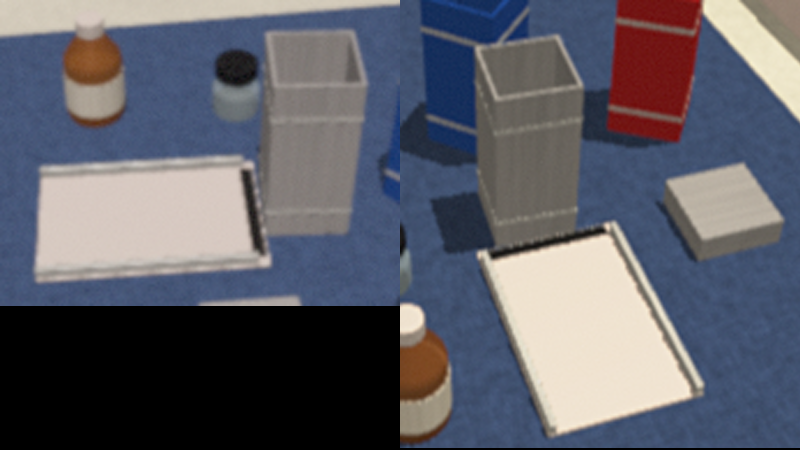

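```bash
cat >> h.py <<'E'
def tri(fa,pa,fb,pb):
    (o1,d1),(o2,d2)=ray(fa,*pa),ray(fb,*pb)
    d1=d1/np.linalg.norm(d1);d2=d2/np.linalg.norm(d2)
    s=np.linalg.lstsq(np.c_[d1,-d2],o2-o1,rcond=None)[0]
    p,q=o1+s[0]*d1,o2+s[1]*d2
    return (p+q)/2,np.linalg.norm(p-q)
E
python3 - <<'E'
from h import *
np.set_printoptions(precision=1,suppress=True)
S,D=[pickle.load(open(f'pics/{n}0.pkl','rb')) for n in('scene','side')]
a=lambda u,v:(195+u/2.35-.3,170+v/2.35-.3); b=lambda u,v:(225+(u-400)/2.3-.3,140+v/2.3-.3)
# scene mouth: farleft, farright, nearright, nearleft ; scene left=-y, far=-x
sc=[(266,33),(354,32),(366,85),(265,86)]; sd=[(499,98),(477,48),(557,38),(581,85)]
for p,q in zip(sc,sd):
    print('mouth',*tri(S,a(*p),D,b(*q)),onz(S,*a(*p),170),onz(D,*b(*q),170))
print('foot scene',onz(S,*a(272,232),0),onz(S,*a(349,231),0),'side',onz(D,*b(499,245),0),onz(D,*b(575,232),0))
print('board -x end: side',onz(D,*b(549,433),2),onz(D,*b(701,393),2),'scene',onz(S,*a(36,278),0),onz(S,*a(270,264),0))
# strip edges on top z4
print('strip side outer',onz(D,*b(489,249),4),onz(D,*b(605,228),4),' inner',onz(D,*b(494,259),4),onz(D,*b(608,234),4))
print('strip scene outer',onz(S,*a(252,170),4),onz(S,*a(265,253),4),' inner',onz(S,*a(241,170),4),onz(S,*a(253,254),4))
print('board white side rows', onz(D,*b(480,258),4),onz(D,*b(613,224),4))
def big(m): return max(cv2.findContours(m.astype(np.uint8),0,2)[0],key=cv2.contourArea)
for n,f in(('side',D),('scene',S)):
    im=f['image'].astype(int); 
    m=(im.min(2)>170); m[:110]=0
    if n=='scene': m[:230]=0;m[295:]=0;m[:,:200]=0;m[:,320:]=0
    else: m[:230]=0;m[:,:250]=0;m[:,365:]=0;m[335:]=0
    c=big(m)[:,0]
    P=np.array([onz(f,*p,4)[:2] for p in c],np.float32); print(n,cv2.minAreaRect(P))
E
```

```text
mouth [517.9  56.7 171.2] 1.7251605889485475 [515.1  57.9 170. ] [518.4  56.9 170. ]
mouth [524.8 130.6 169.1] 3.1502042963079706 [524.  131.7 170. ] [524.4 127.  170. ]
mouth [594.7 121.9 168.1] 3.1952899585317582 [595.2 122.6 170. ] [593.5 117.  170. ]
mouth [585.6  44.4 172.1] 3.868925843268543 [585.1  43.3 170. ] [586.7  49.6 170. ]
foot scene [583.4  57.3   0. ] [592.3 125.9   0. ] side [517.9  57.8   0. ] [588.6  48.6   0. ]
board -x end: side [ 484.6 -143.2    2. ] [ 611.  -152.1    2. ] scene [ 606.5 -152.     0. ] [620.3  48.1   0. ]
strip side outer [506.6  52.8   4. ] [614.6  40.1   4. ]  inner [506.6  39.8   4. ] [614.   32.1   4. ]
strip scene outer [505.5  53.4   4. ] [610.7  45.4   4. ]  inner [504.   43.1   4. ] [610.3  34.9   4. ]
board white side rows [495.4  45.3   4. ] [623.7  42.2   4. ]
side ((549.8082275390625, -50.795738220214844), (199.29884338378906, 119.95612335205078), 86.7823486328125)
scene ((550.7091064453125, -55.00688934326172), (184.82606506347656, 114.75221252441406), 86.61561584472656)
```

```bash
python3 -m pendant '[{"tz":-0.05},{"tz":-0.05},{"tx":-0.036,"ty":-0.034},{"tx":-0.036,"ty":-0.034},{"tx":-0.036,"ty":-0.034},{"tx":-0.036,"ty":-0.034},{"tx":-0.036,"ty":-0.034},{"tx":-0.036,"ty":-0.034},{"tx":-0.036,"ty":-0.034},{"tx":-0.036,"ty":-0.034,"grip":10}]'
python3 - <<'E'
from h import *
np.set_printoptions(precision=1,suppress=True)
S,D=[pickle.load(open(f'pics/{n}0.pkl','rb')) for n in('scene','side')]
print('bottle cap',tri(S,(234,179),D,(228,276)),'jar cap top',tri(S,(295,197),D,(216,242)))
E
```

```text
bottle cap (array([397.1, -83.6, 113. ]), np.float64(0.3447628517376854)) jar cap top (array([410. ,  52.5,  57.5]), np.float64(1.261501285946229))$[0]: bad value
```

```bash
python3 -m pendant '[{"tx":0,"ty":0,"tz":-0.05,"ax":0,"ay":0,"az":0,"grip":100},{"tx":0,"ty":0,"tz":-0.05,"ax":0,"ay":0,"az":0,"grip":100},{"tx":-0.035,"ty":-0.033,"tz":0,"ax":0,"ay":0,"az":0,"grip":10},{"tx":-0.035,"ty":-0.033,"tz":0,"ax":0,"ay":0,"az":0,"grip":10},{"tx":-0.035,"ty":-0.033,"tz":0,"ax":0,"ay":0,"az":0,"grip":10},{"tx":-0.035,"ty":-0.033,"tz":0,"ax":0,"ay":0,"az":0,"grip":10}]'
```

```text
time: 0.7
tool_pos: [296.2, 416.2, 319.0]
orientation: [[-0.945, 0.327, -0.004], [0.327, 0.945, -0.005], [0.002, -0.006, -1.0]]
ft_force: [1.9, -0.2, 0.5]
finger_gap: 0.327
```

```bash
python3 -m pendant '[{"tx":-0.032,"ty":-0.035,"tz":0,"ax":0,"ay":0,"az":-2.5,"grip":10},{"tx":-0.032,"ty":-0.035,"tz":0,"ax":0,"ay":0,"az":-2.5,"grip":10},{"tx":-0.031,"ty":-0.036,"tz":0,"ax":0,"ay":0,"az":-2.5,"grip":10},{"tx":-0.031,"ty":-0.036,"tz":0,"ax":0,"ay":0,"az":-2.5,"grip":10},{"tx":-0.029,"ty":-0.037,"tz":0,"ax":0,"ay":0,"az":-2.5,"grip":10},{"tx":-0.028,"ty":-0.037,"tz":0,"ax":0,"ay":0,"az":-2,"grip":10},{"tx":-0.028,"ty":-0.038,"tz":0,"ax":0,"ay":0,"az":0,"grip":10},{"tx":-0.028,"ty":-0.038,"tz":0,"ax":0,"ay":0,"az":0,"grip":10},{"tx":-0.028,"ty":-0.038,"tz":0,"ax":0,"ay":0,"az":0,"grip":10},{"tx":-0.028,"ty":-0.038,"tz":0,"ax":0,"ay":0,"az":0,"grip":10},{"tx":-0.028,"ty":-0.038,"tz":0,"ax":0,"ay":0,"az":0,"grip":10}]'
```

```text
time: 1.8
tool_pos: [558.6, -56.0, 319.1]
orientation: [[-0.998, 0.068, -0.004], [0.068, 0.998, -0.003], [0.004, -0.003, -1.0]]
ft_force: [0.8, -0.5, -0.4]
finger_gap: 0.099
```

```bash
python3 -m pendant '[{"tx":0,"ty":-0.02,"tz":0.02,"ax":-8,"ay":0,"az":0,"grip":10},{"tx":0,"ty":-0.02,"tz":0.02,"ax":-8,"ay":0,"az":0,"grip":10},{"tx":0,"ty":-0.02,"tz":0.02,"ax":-8,"ay":0,"az":0,"grip":10},{"tx":0,"ty":-0.02,"tz":0.01,"ax":-8,"ay":0,"az":0,"grip":10},{"tx":0,"ty":-0.02,"tz":0,"ax":-8,"ay":0,"az":0,"grip":10},{"tx":0,"ty":-0.02,"tz":0,"ax":-8,"ay":0,"az":0,"grip":10},{"tx":0,"ty":-0.02,"tz":0,"ax":-8,"ay":0,"az":0,"grip":10},{"tx":0,"ty":-0.03,"tz":0,"ax":-8,"ay":0,"az":0,"grip":10},{"tx":0,"ty":-0.03,"tz":0,"ax":-6,"ay":0,"az":0,"grip":10}]'; python3 -c "
from h import *;print(r.get_state()['q'])"
```

```text
time: 2.7
tool_pos: [557.0, -202.7, 142.0]
orientation: [[-0.997, -0.0, 0.073], [0.07, 0.305, 0.95], [-0.023, 0.952, -0.304]]
ft_force: [0.8, 0.8, -1.9]
finger_gap: 0.101
[ 27.3659135   54.95102389  24.10574337  73.84076881 -65.63298277
 116.48440129 145.80398585]
```

```bash
python3 -m pendant '[{"tx":0,"ty":-0.017,"tz":0.035,"ax":0,"ay":0,"az":0,"grip":10},{"tx":0,"ty":-0.017,"tz":0.035,"ax":0,"ay":0,"az":0,"grip":10},{"tx":0,"ty":-0.017,"tz":0.035,"ax":0,"ay":0,"az":0,"grip":10}]'; python3 -c "
from h import *;print(r.get_state()['q']);grab('side','side1')"
```

```text
time: 3.0
tool_pos: [559.5, -124.1, 47.4]
orientation: [[-0.996, 0.02, 0.082], [0.085, 0.298, 0.951], [-0.005, 0.954, -0.299]]
ft_force: [-0.2, -0.0, -1.3]
finger_gap: 0.101
[ 29.51117264  56.04680131  11.37146019  82.40061892 -61.10827276
 102.09298989 148.72224767]
```

View pics/side1.png

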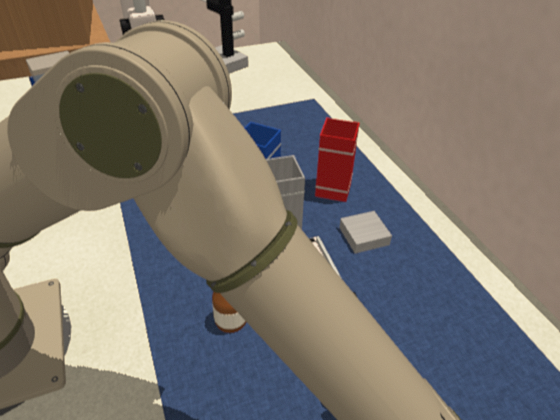

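The side view shows the tilted end pose is reachable and clear of the bottle at (230,310), but joint 7 is right at its limit. I'll back out, stand the tool upright and make the half turn.

```bash
python3 -m pendant '[{"tx":0,"ty":0.02,"tz":-0.03,"ax":0,"ay":0,"az":0,"grip":10},{"tx":0,"ty":0.03,"tz":-0.03,"ax":0,"ay":0,"az":0,"grip":10},{"tx":0,"ty":0.03,"tz":-0.02,"ax":8,"ay":0,"az":0,"grip":10},{"tx":0,"ty":0.03,"tz":-0.02,"ax":8,"ay":0,"az":0,"grip":10},{"tx":0,"ty":0.03,"tz":-0.02,"ax":8,"ay":0,"az":0,"grip":10},{"tx":0,"ty":0.03,"tz":-0.02,"ax":8,"ay":0,"az":0,"grip":10},{"tx":0,"ty":0.02,"tz":-0.02,"ax":8,"ay":0,"az":0,"grip":10},{"tx":0,"ty":0.02,"tz":-0.02,"ax":8,"ay":0,"az":0,"grip":10},{"tx":0,"ty":0.02,"tz":-0.01,"ax":8,"ay":0,"az":0,"grip":10},{"tx":0,"ty":0.02,"tz":-0.01,"ax":8,"ay":0,"az":0,"grip":10},{"tx":0,"ty":0.02,"tz":0,"ax":8,"ay":0,"az":0,"grip":10}]'; python3 -c "
from h import *;print(r.get_state()['q'])"
```

```text
time: 4.15
tool_pos: [559.4, -121.3, 350.4]
orientation: [[-0.995, 0.102, -0.002], [0.102, 0.995, -0.014], [0.001, -0.014, -1.0]]
ft_force: [0.0, 0.2, -0.9]
finger_gap: 0.103
[-11.5700642   10.21168463  22.22198361  80.01087822  -3.05085908
  90.50039526  94.45761858]
```

```bash
python3 -m pendant '[{"tx":0,"ty":0,"tz":0,"ax":0,"ay":0,"az":8.5,"grip":10},{"tx":0,"ty":0,"tz":0,"ax":0,"ay":0,"az":8.5,"grip":10},{"tx":0,"ty":0,"tz":0,"ax":0,"ay":0,"az":8.5,"grip":10},{"tx":0,"ty":0,"tz":0,"ax":0,"ay":0,"az":8.5,"grip":10},{"tx":0,"ty":0,"tz":0,"ax":0,"ay":0,"az":8.5,"grip":10},{"tx":0,"ty":0,"tz":0,"ax":0,"ay":0,"az":8.5,"grip":10},{"tx":0,"ty":0,"tz":0,"ax":0,"ay":0,"az":8.5,"grip":10},{"tx":0,"ty":0,"tz":0,"ax":0,"ay":0,"az":8.5,"grip":10},{"tx":0,"ty":0,"tz":0,"ax":0,"ay":0,"az":8.5,"grip":10},{"tx":0,"ty":0,"tz":0,"ax":0,"ay":0,"az":8.5,"grip":10},{"tx":0,"ty":0,"tz":0,"ax":0,"ay":0,"az":8.5,"grip":10},{"tx":0,"ty":0,"tz":0,"ax":0,"ay":0,"az":8.5,"grip":10},{"tx":0,"ty":0,"tz":0,"ax":0,"ay":0,"az":8.5,"grip":10},{"tx":0,"ty":0,"tz":0,"ax":0,"ay":0,"az":8.5,"grip":10},{"tx":0,"ty":0,"tz":0,"ax":0,"ay":0,"az":8.5,"grip":10},{"tx":0,"ty":0,"tz":0,"ax":0,"ay":0,"az":8.5,"grip":10},{"tx":0,"ty":0,"tz":0,"ax":0,"ay":0,"az":8.5,"grip":10},{"tx":0,"ty":0,"tz":0,"ax":0,"ay":0,"az":8.5,"grip":10},{"tx":0,"ty":0,"tz":0,"ax":0,"ay":0,"az":8.5,"grip":10},{"tx":0,"ty":0,"tz":0,"ax":0,"ay":0,"az":8.5,"grip":10}]'; python3 -c "
from h import *;print(r.get_state()['q'])"
```

```text
time: 6.15
tool_pos: [556.9, -107.6, 350.8]
orientation: [[0.999, 0.05, -0.01], [0.05, -0.999, -0.011], [-0.01, 0.011, -1.0]]
ft_force: [0.3, -0.0, -0.3]
finger_gap: 0.098
[-25.34234688  10.7041527   37.22966098  80.92080533  -5.71767304
  90.93442319 -75.77993958]
```

```bash
python3 -m pendant '[{"tx":0,"ty":0,"tz":0,"ax":0.6,"ay":0.6,"az":8.5,"grip":10},{"tx":-0.004,"ty":-0.04,"tz":0.01,"ax":0,"ay":0,"az":0,"grip":10},{"tx":-0.004,"ty":-0.04,"tz":0.01,"ax":0,"ay":0,"az":0,"grip":10},{"tx":-0.004,"ty":-0.04,"tz":0.01,"ax":0,"ay":0,"az":0,"grip":10},{"tx":-0.004,"ty":-0.04,"tz":0.01,"ax":0,"ay":0,"az":0,"grip":10},{"tx":-0.002,"ty":-0.033,"tz":0.005,"ax":0,"ay":0,"az":0,"grip":10},{"tx":0,"ty":0,"tz":0,"ax":0,"ay":0,"az":0,"grip":10}]'; python3 -c "
from h import *
s=r.get_state();f=grab('wrist','w0');print(s['tool_pos'],s['orientation']);print(s['q']);print(f['T_tool_cam'],f['fov_y'],f['cx'],f['cy'])"
```

```text
time: 6.85
tool_pos: [557.2, 91.5, 303.3]
orientation: [[0.994, -0.111, -0.003], [-0.111, -0.994, -0.0], [-0.002, 0.001, -1.0]]
ft_force: [-0.4, -0.5, 0.3]
finger_gap: 0.105
[557.22992319  91.52020045 303.25122211] [[ 9.93840317e-01 -1.10792516e-01 -2.53831794e-03]
 [-1.10793890e-01 -9.93843322e-01 -4.06749083e-04]
 [-2.47762558e-03  6.85473756e-04 -9.99996696e-01]]
[ -39.8006096     9.85024031   29.97504919   86.5729992    -4.92445217
   85.03943733 -106.11401562]
[[ 3.62158727e-04 -9.46380908e-01 -3.23052698e-01  8.41888242e+01]
 [ 9.99999869e-01  4.59211973e-04 -2.24207273e-04 -1.22075805e+00]
 [ 3.60535149e-04 -3.23052574e-01  9.46380951e-01 -1.54632978e+02]
 [ 0.00000000e+00  0.00000000e+00  0.00000000e+00  1.00000000e+00]] 70.66555863005865 278.54517767309903 212.30478723325433
```

View pics/w0.png

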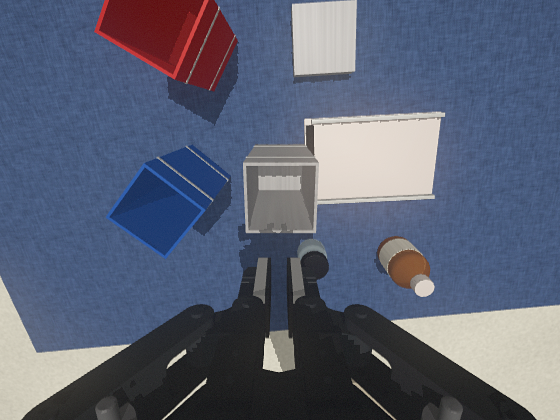

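Run:
```python
from h import *
np.set_printoptions(precision=1,suppress=True)
f=pickle.load(open('pics/w0.pkl','rb'))
R=np.array([[.99384,-.11079,-.0025],[-.11079,-.99384,-.0004],[-.0025,.0007,-1]]);p=np.array([557.23,91.52,303.25])
T=f['T_tool_cam']
def w(u,v,z):
    o=p+R@T[:3,3]; d=R@T[:3,:3]@np.linalg.inv(K(f))@[u,v,1]; return o+d*(z-o[2])/d[2]
C=np.array([w(*c,170) for c in[(243.5,162.5),(318,162.5),(317,233),(246,233)]]);print(C,C.mean(0))
print('tool-frame centre',R.T@(C.mean(0)-p))
B=[w(*c,4) for c in [(313,124),(438,121),(434,194),(318,198)]];print(np.array(B))
print('strip outer',w(305,122,4),w(318,200,4))
```

```text
[[597.6 122.5 170. ]
 [589.6  50.6 170. ]
 [515.7  56.6 170. ]
 [523.9 130.9 170. ]] [556.7  90.1 170. ]
tool-frame centre [ -0.    1.3 133.3]
[[ 617.    35.1    4. ]
 [ 601.  -147.1    4. ]
 [ 489.5 -147.9    4. ]
 [ 503.3   35.4    4. ]]
strip outer [621.1  46.6   4. ] [499.9  35.7   4. ]
```

```bash
python3 -m pendant '[{"tx":0,"ty":0.001,"tz":0.04,"ax":0,"ay":0,"az":0,"grip":10},{"tx":0,"ty":0,"tz":0.04,"ax":0,"ay":0,"az":0,"grip":10},{"tx":0,"ty":0,"tz":0.035,"ax":0,"ay":0,"az":0,"grip":10},{"tx":0,"ty":0,"tz":0.025,"ax":0,"ay":0,"az":0,"grip":10},{"tx":0,"ty":0,"tz":0.005,"ax":0,"ay":0,"az":0,"grip":10}]'; python3 -m pendant '[{"tx":0,"ty":0,"tz":0.002,"ax":0,"ay":0,"az":0,"grip":25},{"tx":0,"ty":0,"tz":0,"ax":0,"ay":0,"az":0,"grip":32},{"tx":0,"ty":0,"tz":0,"ax":0,"ay":0,"az":0,"grip":34}]'
python3 -c "
from h import *
grab('scene','s1');f=grab('side','d1')
a=cv2.imread('pics/s1.png')[120:300,195:395];b=cv2.imread('pics/d1.png')[100:280,200:400]
cv2.imwrite('pics/c1.png',cv2.resize(np.hstack([a,b]),None,fx=2,fy=2))"
```

```text
time: 7.4
tool_pos: [558.7, 81.4, 157.1]
orientation: [[0.993, -0.12, 0.003], [-0.12, -0.993, -0.001], [0.003, 0.001, -1.0]]
ft_force: [-0.3, 0.1, -0.3]
finger_gap: 0.1
time: 7.7
tool_pos: [559.9, 79.4, 157.7]
orientation: [[0.992, -0.123, 0.005], [-0.123, -0.992, -0.001], [0.005, 0.001, -1.0]]
ft_force: [-0.7, -1.0, -0.3]
finger_gap: 0.341
```

View pics/c1.png

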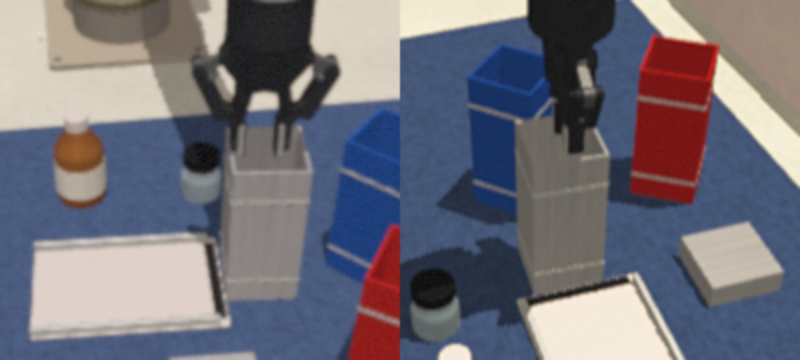

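Both views show the fingers well inside the mouth, with the tips near (237,148) and (284,150) in the left crop. The span is about 50 mm, the board-side finger is at its wall, and the canister is still upright. I'll open to leave a small slack, re-centre, and begin a slow tip about the stop edge.

```bash
python3 -m pendant '[{"tx":-0.002,"ty":-0.004,"tz":0,"ax":0,"ay":0,"az":0,"grip":40},{"tx":-0.002,"ty":-0.003,"tz":0,"ax":0,"ay":0,"az":0,"grip":46},{"tx":0,"ty":-0.001,"tz":0,"ax":0,"ay":0,"az":0,"grip":48},{"tx":0,"ty":0,"tz":0,"ax":0,"ay":0,"az":0,"grip":48}]'; python3 -m pendant '[{"tx":0,"ty":0.0055,"tz":-0.0014,"ax":2,"ay":0,"az":0,"grip":48},{"tx":0,"ty":0.0055,"tz":-0.0014,"ax":2,"ay":0,"az":0,"grip":48},{"tx":0,"ty":0.0055,"tz":-0.0014,"ax":2,"ay":0,"az":0,"grip":48},{"tx":0,"ty":0.0055,"tz":-0.0014,"ax":2,"ay":0,"az":0,"grip":48},{"tx":0,"ty":0.0055,"tz":-0.0014,"ax":2,"ay":0,"az":0,"grip":48}]'
python3 -c "
from h import *
grab('scene','s2')
print(r.get_state()['q'])
cv2.imwrite('pics/c2.png',cv2.resize(cv2.imread('pics/s2.png')[120:300,195:395],None,fx=2.5,fy=2.5))"
```

```text
time: 8.2
tool_pos: [557.4, 89.6, 159.3]
orientation: [[0.992, -0.122, 0.007], [-0.122, -0.993, 0.0], [0.007, -0.001, -1.0]]
ft_force: [-0.3, -0.5, 0.6]
finger_gap: 0.481
time: 8.7
tool_pos: [553.9, 64.4, 164.4]
orientation: [[0.993, -0.113, 0.029], [-0.116, -0.977, 0.179], [0.008, -0.181, -0.984]]
ft_force: [-0.0, -0.3, 0.1]
finger_gap: 0.478
[-31.30728955  11.76769481  30.31580806 102.22282907 -17.70536292
  66.56997195 -91.48908428]
```

View pics/c2.png

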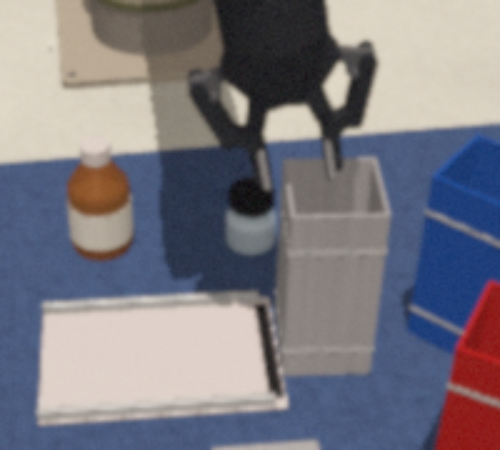

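Run:
```python
from h import *
np.set_printoptions(precision=1,suppress=True)
f=pickle.load(open('pics/w0.pkl','rb'));T=np.linalg.inv(f['T_tool_cam'])
for z in(-30,0,22):
    c=T[:3,:3]@[0,0,z]+T[:3,3]; u=K(f)@c; print('wrist tool z',z,u[:2]/u[2])
for n,p,d in(('s1',[559.9,79.4,157.7],[0,0,-1]),('s2',[553.9,64.4,164.4],[.029,.179,-.984])):
    g=pickle.load(open(f'pics/{n}.pkl','rb'))
    q=proj(g,[np.array(p)+k*np.array(d) for k in(-51,0,22)]); print(n,q,'crop1',(q-[195,120])*2,'crop2',(q-[195,120])*2.5)
g=pickle.load(open('pics/d1.pkl','rb'));q=proj(g,[[559.9,79.4,157.7],[559.9,79.4,135.7]]);print((q-[200,100])*2+[400,0])
print(r.get_state()['tool_pos'])
```

```text
wrist tool z -30 [281.1 292.7]
wrist tool z 0 [280.7 263. ]
wrist tool z 22 [280.5 246.8]
s1 [[324.9 179.8]
 [323.1 201.5]
 [322.4 210.4]] crop1 [[259.8 119.5]
 [256.2 163.1]
 [254.8 180.8]] crop2 [[324.7 149.4]
 [320.3 203.8]
 [318.4 226. ]]
s2 [[311.4 175.9]
 [315.  197.5]
 [316.5 206.4]] crop1 [[232.9 111.8]
 [240.  155.1]
 [242.9 172.8]] crop2 [[291.1 139.7]
 [300.  193.9]
 [303.7 216. ]]
[[568.1 151.5]
 [567.7 169.5]]
[553.9  61.8 164.5]
```

Run:
```python
from h import *
np.set_printoptions(precision=1,suppress=True)
s=pickle.load(open('pics/s1.pkl','rb'));d=pickle.load(open('pics/d1.pkl','rb'))
print(tri(s,(195+237/2,120+150/2),d,(200+177/2,100+151/2)))
grab('side','d2');grab('scene','s2b')
f=grab('wrist','w2')
a=cv2.imread('pics/d2.png')[110:260,215:345];a=cv2.resize(a,None,fx=3,fy=3)
b=cv2.resize(cv2.imread('pics/w2.png')[60:420,100:460],None,fx=1.15,fy=1.15)
o=np.zeros((450,800,3),np.uint8);o[:,:390]=a;o[:414,390:800]=b[:414,:410];cv2.imwrite('pics/c3.png',o)
print(r.get_state()['tool_pos'])
```

```text
(array([559.7,  59. , 174.4]), np.float64(2.2238139298621586))
[553.9  64.6 164.3]
```

View pics/c3.png

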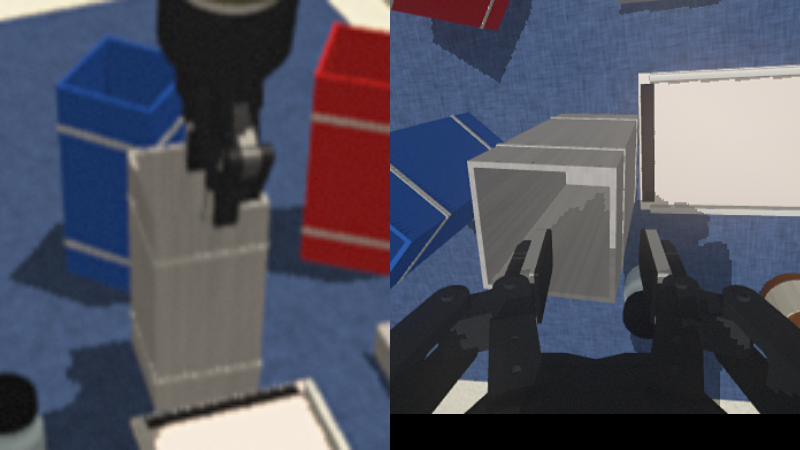

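Run:
```python
from h import *
np.set_printoptions(precision=1,suppress=True)
s=pickle.load(open('pics/s2b.pkl','rb'));d=pickle.load(open('pics/d2.pkl','rb'))
st=r.get_state();p,R=st['tool_pos'],st['orientation']
t,e=tri(s,(195+268/2.5,120+190/2.5),d,(215+225/3,110+225/3));print(t,e,'in tool',R.T@(t-p))
f=pickle.load(open('pics/w2.pkl','rb'));T=np.linalg.inv(f['T_tool_cam'])
for q in [(0,y,z) for y in(-27,27) for z in(-30,-15,0,22)]:
    c=T[:3,:3]@q+T[:3,3]; u=K(f)@c; u=u[:2]/u[2]; print(q,(u-[100,60])*1.15+[390,0])
```

```text
[554.   38.2 169.5] 3.166559794544631 in tool [ 3.2 24.9 -9.8]
(0, -27, -30) [534.7 267.9]
(0, -27, -15) [540.1 249.2]
(0, -27, 0) [544.6 233.7]
(0, -27, 22) [550.1 214.9]
(0, 27, -30) [661.6 267.9]
(0, 27, -15) [655.7 249.3]
(0, 27, 0) [650.8 233.7]
(0, 27, 22) [644.8 214.9]
```

Two-view triangulation puts the fingertips about 10 mm behind the reported TCP, not about 16 mm ahead, and the wrist view agrees. The left half of the crop shows the board-side finger went over the rim, with its tip at (225,225), and the canister still upright. I'll lift out, re-square and go in deeper.

```bash
python3 -m pendant '[{"tx":0,"ty":0,"tz":-0.04,"ax":0,"ay":0,"az":0,"grip":48},{"tx":0,"ty":0,"tz":-0.03,"ax":0,"ay":0,"az":0,"grip":30},{"tx":0,"ty":-0.012,"tz":0,"ax":-5,"ay":0.8,"az":0,"grip":20},{"tx":0,"ty":-0.012,"tz":0,"ax":-5,"ay":0,"az":0,"grip":20},{"tx":0,"ty":-0.008,"tz":0,"ax":0,"ay":0,"az":0,"grip":20},{"tx":0,"ty":0,"tz":0,"ax":0,"ay":0,"az":0,"grip":20}]';python3 - <<'E'
from h import *
np.set_printoptions(precision=1,suppress=True)
s=r.get_state();f=grab('wrist','w3');p,R=s['tool_pos'],s['orientation'];print(p,R)
np.savez('pics/w3.npz',p=p,R=R)
E
```

```text
time: 9.5
tool_pos: [555.8, 89.3, 238.8]
orientation: [[0.993, -0.114, 0.022], [-0.113, -0.994, -0.006], [0.022, 0.003, -1.0]]
ft_force: [-0.7, 0.1, 0.2]
finger_gap: 0.193
[555.8  89.3 238.8] [[ 1.  -0.1  0. ]
 [-0.1 -1.  -0. ]
 [ 0.   0.  -1. ]]
```

View pics/w3.png

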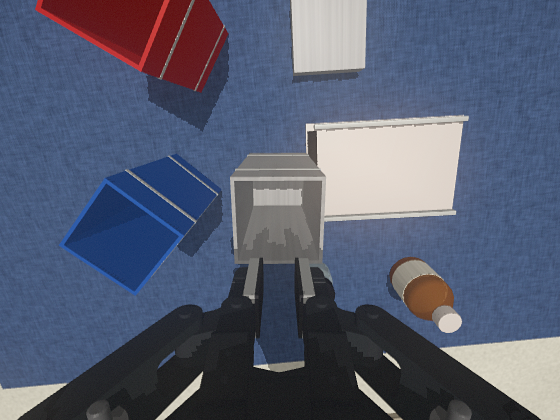

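Run:
```python
from h import *
np.set_printoptions(precision=1,suppress=True)
f=pickle.load(open('pics/w3.pkl','rb'));z=np.load('pics/w3.npz');p,R=z['p'],z['R'];T=f['T_tool_cam']
def w(u,v,z):
    o=p+R@T[:3,3]; d=R@T[:3,:3]@np.linalg.inv(K(f))@[u,v,1]; return o+d*(z-o[2])/d[2]
C=np.array([w(*c,170) for c in[(231,178.5),(326,178.5),(323.5,263),(235.5,264)]]);print(C,C.mean(0))
print('tool-frame centre',R.T@(C.mean(0)-p))
```

```text
[[596.5 122.5 170. ]
 [588.2  49.9 170. ]
 [516.3  56.7 170. ]
 [523.9 130.6 170. ]] [556.2  89.9 170. ]
tool-frame centre [-1.2 -0.9 68.8]
```

```bash
python3 -m pendant '[{"tx":-0.001,"ty":-0.001,"tz":0.025,"ax":0,"ay":-1.2,"az":0,"grip":20},{"tx":0,"ty":-0.001,"tz":0.025,"ax":0,"ay":0,"az":0,"grip":20},{"tx":0,"ty":-0.001,"tz":0.01,"ax":0,"ay":0,"az":0,"grip":20}]'
```

```text
time: 9.85
tool_pos: [556.4, 88.4, 178.0]
orientation: [[0.993, -0.119, 0.002], [-0.119, -0.993, 0.001], [0.002, -0.001, -1.0]]
ft_force: [-0.5, -0.8, -0.5]
finger_gap: 0.201
```

```bash
python3 -m pendant '[{"tx":0,"ty":-0.002,"tz":0.018,"ax":0,"ay":0,"az":-0.5,"grip":20},{"tx":0,"ty":-0.002,"tz":0.018,"ax":0,"ay":0,"az":0,"grip":20},{"tx":0,"ty":-0.001,"tz":0.015,"ax":0,"ay":0,"az":0,"grip":20},{"tx":0,"ty":-0.001,"tz":0.003,"ax":0,"ay":0,"az":0,"grip":20}]'; python3 -m pendant '[{"tx":0,"ty":-0.001,"tz":0,"ax":0,"ay":0,"az":0,"grip":34},{"tx":0,"ty":0,"tz":0,"ax":0,"ay":0,"az":0,"grip":42}]'
python3 -c "
from h import *
grab('scene','s4');grab('side','d4')
a=cv2.imread('pics/s4.png')[120:300,195:395];b=cv2.imread('pics/d4.png')[100:280,200:400]
cv2.imwrite('pics/c4.png',cv2.resize(np.hstack([a,b]),None,fx=2,fy=2))"
```

```text
time: 10.25
tool_pos: [556.9, 89.6, 121.8]
orientation: [[0.993, -0.117, 0.001], [-0.117, -0.993, 0.003], [0.001, -0.003, -1.0]]
ft_force: [-0.4, 0.1, 0.5]
finger_gap: 0.201
time: 10.45
tool_pos: [557.3, 89.4, 122.7]
orientation: [[0.993, -0.119, 0.002], [-0.119, -0.993, 0.004], [0.001, -0.004, -1.0]]
ft_force: [0.3, -0.1, -0.3]
finger_gap: 0.421
```

View pics/c4.png

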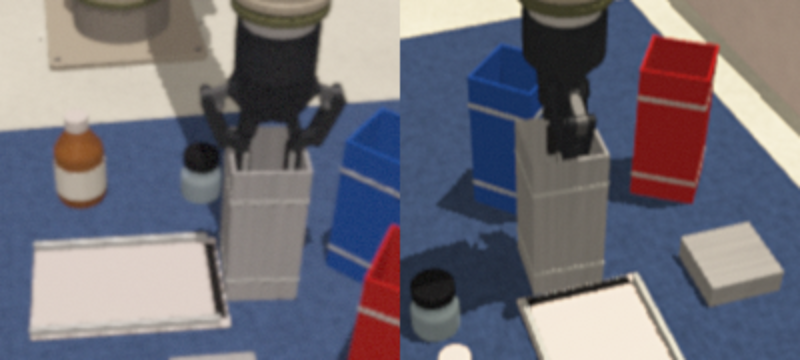

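The crop shows both fingers now deep inside the mouth, passing behind the near rim at about (245,167) and (292,167), with the canister upright. I'll raise 5 mm, open to 48% and tip.

```bash
python3 -m pendant '[{"tx":-0.001,"ty":0,"tz":-0.004,"ax":0,"ay":0,"az":-0.5,"grip":48},{"tx":0,"ty":0.003,"tz":0,"ax":0,"ay":0,"az":0,"grip":48},{"tx":0,"ty":0.0045,"tz":-0.0014,"ax":2,"ay":0,"az":0,"grip":48},{"tx":0,"ty":0.0045,"tz":-0.0014,"ax":2,"ay":0,"az":0,"grip":48},{"tx":0,"ty":0.0045,"tz":-0.0014,"ax":2,"ay":0,"az":0,"grip":48},{"tx":0,"ty":0.0045,"tz":-0.0014,"ax":2,"ay":0,"az":0,"grip":48},{"tx":0,"ty":0.0045,"tz":-0.0014,"ax":2,"ay":0,"az":0,"grip":48}]'
python3 -c "
from h import *
grab('scene','s5');grab('side','d5')
a=cv2.imread('pics/s5.png')[120:300,195:395];b=cv2.imread('pics/d5.png')[100:280,200:400]
cv2.imwrite('pics/c5.png',cv2.resize(np.hstack([a,b]),None,fx=2,fy=2))"
```

```text
time: 11.25
tool_pos: [552.2, 64.1, 132.9]
orientation: [[0.995, -0.102, 0.02], [-0.104, -0.978, 0.181], [0.001, -0.182, -0.983]]
ft_force: [-0.1, -0.3, -5.5]
finger_gap: 0.476
```

View pics/c5.png

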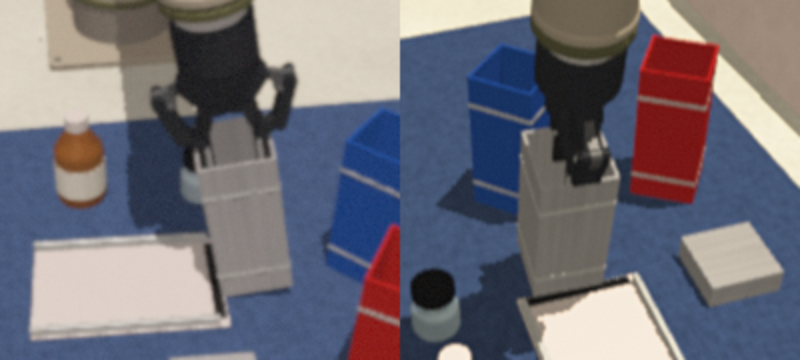

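The canister is leaning about 10° against the stop, with its foot still at the strip near (216,292). A 5.5 N downward reading suggests slight wedging, so I'll loosen the fingers a little and continue.

```bash
python3 -m pendant '[{"tx":0,"ty":0.001,"tz":0.002,"ax":0,"ay":0,"az":0,"grip":44},{"tx":0,"ty":0,"tz":0,"ax":0,"ay":0,"az":0,"grip":44}]'; python3 -m pendant '[{"tx":0,"ty":0.0045,"tz":-0.001,"ax":2,"ay":0,"az":0,"grip":44},{"tx":0,"ty":0.0045,"tz":-0.001,"ax":2,"ay":0,"az":0,"grip":44},{"tx":0,"ty":0.0045,"tz":-0.001,"ax":2,"ay":0,"az":0,"grip":44}]';python3 -m pendant '[{"tx":0,"ty":0.0045,"tz":-0.001,"ax":2,"ay":0,"az":0,"grip":44},{"tx":0,"ty":0.0045,"tz":-0.001,"ax":2,"ay":0,"az":0,"grip":44}]'; python3 -c "
from h import *
grab('scene','s6')"
```

```text
time: 11.55
tool_pos: [552.7, 62.2, 131.4]
orientation: [[0.994, -0.105, 0.021], [-0.107, -0.978, 0.179], [0.002, -0.181, -0.984]]
ft_force: [-0.3, 0.6, -0.4]
finger_gap: 0.436
time: 11.85
tool_pos: [552.5, 53.9, 133.1]
orientation: [[0.995, -0.093, 0.033], [-0.098, -0.954, 0.284], [0.005, -0.286, -0.958]]
ft_force: [-1.3, 0.4, 0.0]
finger_gap: 0.443
time: 12.05
tool_pos: [552.4, 46.6, 133.3]
orientation: [[0.995, -0.086, 0.04], [-0.095, -0.931, 0.352], [0.007, -0.354, -0.935]]
ft_force: [-0.0, -0.0, 0.3]
finger_gap: 0.44
```

```bash
cat >> h.py <<'E'
D=np.array([.1,.995,0]);L=np.array([.995,-.1,0])  # tipping-plane: +D away from board, L lateral (towards scene cam)
P0=np.array([556.2,89.9,0])
def lean(f,r0=205,r1=275,c0=220,c1=395):
    "far (+x) face edge of canister on camera-side face plane: lean angle, points"
    im=f['image'].astype(int); pts=[]
    m=((im[:,:,2]-im[:,:,0])<22)&(im.max(2)>85)&(im.max(2)-im.min(2)<40)
    m=cv2.morphologyEx(m.astype(np.uint8),cv2.MORPH_OPEN,np.ones((3,3)))
    n,lab,stt,_=cv2.connectedComponentsWithStats(m[:, :c1])
    for v in range(r0,r1):
        c=np.where(m[v,c0:c1])[0]
        if len(c)<15: continue
        # last column of the longest run
        runs=np.split(c,np.where(np.diff(c)>2)[0]+1); u=max(runs,key=len)[-1]+c0+.5
        o,d=ray(f,u,v); k=((P0+37*L-o)@L)/(d@L); p=o+k*d; pts.append(((p-P0)@D,p[2]))
    return np.array(pts)
def show(f,**k):
    q=lean(f,**k); q=q[q[:,1]>-5]
    vx,vy,x,y=cv2.fitLine(q.astype(np.float32),cv2.DIST_HUBER,0,.01,.01).ravel()
    res=np.abs((q[:,0]-x)*vy-(q[:,1]-y)*vx); g=q[res<3]
    vx,vy,x,y=cv2.fitLine(g.astype(np.float32),cv2.DIST_L2,0,.01,.01).ravel()
    if vy<0: vx,vy=-vx,-vy
    print('lean',round(float(np.degrees(np.arctan2(-vx,vy))),1),'n',len(g),len(q),'low',q[q[:,1].argmin()],'high',q[q[:,1].argmax()])
E
python3 - <<'E'
from h import *
np.set_printoptions(precision=1,suppress=True)
for n in('s1','s4','s5','s6'): print(n);show(pickle.load(open(f'pics/{n}.pkl','rb')))
E
```

```text
s1
lean -38.7 n 6 68 low [-47.   -2.9] high [ 36.  173.3]
s4
lean -39.5 n 6 68 low [-47.   -2.9] high [ 36.  173.3]
s5
lean -28.1 n 9 68 low [-47.   -2.9] high [  4.2 174.3]
s6
lean 15.6 n 55 68 low [-47.   -2.9] high [-12.5 174.9]
```

Run:
```python
from h import *
np.set_printoptions(precision=1,suppress=True)
for n in('s1','s4','s5','s6'): print(n);show(pickle.load(open(f'pics/{n}.pkl','rb')),r1=258)
print(lean(pickle.load(open('pics/s6.pkl','rb')),r1=275)[::6])
```

```text
s1
lean -48.7 n 6 53 low [-54.6  41.8] high [ 36.  173.3]
s4
lean -49.7 n 6 53 low [-54.6  41.8] high [ 36.  173.3]
s5
lean -38.7 n 6 53 low [-54.6  41.8] high [  4.2 174.3]
s6
lean 16.0 n 53 53 low [25.4 38.1] high [-12.5 174.9]
[[-12.5 174.9]
 [ -7.8 160.4]
 [ -3.  145.7]
 [  2.  130.6]
 [  7.  115.1]
 [ 12.2  99.3]
 [ 15.5  83.2]
 [ 18.9  66.6]
 [ 24.4  49.6]
 [ 25.9  32.3]
 [-49.8  18.3]
 [-47.1   0.1]]
```

```bash
sed -i 's/u=max(runs,key=len)\[-1\]+c0+.5/u=[q for q in runs if len(q)>=8 or q is runs[0]][-1][-1]+c0+.5/; s/c1=395)/c1=365)/' h.py
python3 - <<'E'
from h import *
np.set_printoptions(precision=1,suppress=True)
for n in('s1','s4','s5','s6'): print(n);show(pickle.load(open(f'pics/{n}.pkl','rb')),r1=258)
E
```

```text
s1
lean 0.2 n 53 53 low [37.8 37.5] high [ 36.  173.3]
s4
lean 0.3 n 53 53 low [37.8 37.5] high [ 36.  173.3]
s5
lean 10.2 n 53 53 low [29.6 37.9] high [  4.2 174.3]
s6
lean 16.0 n 53 53 low [25.4 38.1] high [-12.5 174.9]
```

```bash
python3 -m pendant '[{"tx":0,"ty":0.006,"tz":-0.001,"ax":0.8,"ay":0,"az":0,"grip":46},{"tx":0,"ty":0.006,"tz":-0.001,"ax":0.8,"ay":0,"az":0,"grip":46},{"tx":0,"ty":0.005,"tz":-0.001,"ax":0.8,"ay":0,"az":0,"grip":46}]'; python3 -c "
from h import *
show(grab('scene','s7'),r0=208,r1=255)"
```

```text
time: 12.4
tool_pos: [551.3, 29.6, 130.1]
orientation: [[0.996, -0.083, 0.044], [-0.093, -0.915, 0.392], [0.008, -0.394, -0.919]]
ft_force: [0.6, 0.4, 1.3]
finger_gap: 0.463
lean 18.7 n 40 47 low [22.61036981 46.80232031] high [-19.49774225 168.00470321]
```

```bash
python3 -c "
from h import *
np.set_printoptions(precision=1,suppress=True)
print(lean(pickle.load(open('pics/s7.pkl','rb')),r0=195,r1=268)[::4].T)
f=grab('scene','s8');show(f,r0=208,r1=255);print(lean(f,r0=195,r1=268)[::4].T);print(r.get_state()['tool_pos'])"
```

```text
[[-32.2 -28.1 -23.9 -19.6 -15.3 -10.9  -6.4  -1.9   2.7   7.4  10.2  13.1
   16.   18.9  19.8  22.9  17.6  -4.4 -26.6]
 [198.5 189.3 179.9 170.4 160.7 150.9 140.9 130.7 120.4 110.   99.4  88.6
   77.7  66.6  55.4  43.9  32.7  22.   11.2]]
lean 20.2 n 39 47 low [22.6 46.8] high [-19.5 168. ]
[[-34.1 -29.9 -25.8 -19.6 -15.3 -10.9  -6.4  -1.9   2.7   7.4  10.2  13.1
   16.   18.9  19.8  22.9  17.6  -4.4 -28.7]
 [198.6 189.3 180.  170.4 160.7 150.9 140.9 130.7 120.4 110.   99.4  88.6
   77.7  66.6  55.4  43.9  32.7  22.   11.3]]
[551.1  28.4 129.8]
```

```bash
python3 -m pendant '[{"tx":0,"ty":0.003,"tz":-0.001,"ax":1.5,"ay":0,"az":0,"grip":48},{"tx":0,"ty":0.003,"tz":-0.001,"ax":1.5,"ay":0,"az":0,"grip":48},{"tx":0,"ty":0.003,"tz":-0.001,"ax":1.5,"ay":0,"az":0,"grip":48},{"tx":0,"ty":0.003,"tz":-0.001,"ax":1.5,"ay":0,"az":0,"grip":48}]'; python3 -c "
from h import *
np.set_printoptions(precision=1,suppress=True)
f=grab('scene','s9');show(f,r0=195,r1=235);print(lean(f,r0=190,r1=268)[::4].T)"
```

```text
time: 12.9
tool_pos: [549.8, 17.4, 127.4]
orientation: [[0.996, -0.077, 0.05], [-0.091, -0.87, 0.484], [0.006, -0.487, -0.873]]
ft_force: [0.2, -1.5, -2.4]
finger_gap: 0.473
lean 30.2 n 40 40 low [ 10. 102.] high [-44.9 198.9]
[[-50.8 -45.  -39.2 -35.1 -29.1 -22.9 -16.7 -12.3  -4.    0.6   7.2  10.
   12.8  13.7  16.6  19.6  20.6  11.2  -6.6 -24.7]
 [210.3 201.2 191.9 182.6 173.  163.4 153.5 143.6 133.3 123.1 112.6 102.
   91.3  80.5  69.5  58.2  46.9  35.8  25.   14.1]]
```

```bash
python3 -m pendant '[{"tx":0,"ty":0.005,"tz":-0.0012,"ax":2.2,"ay":0,"az":0,"grip":47},{"tx":0,"ty":0.005,"tz":-0.0012,"ax":2.2,"ay":0,"az":0,"grip":47},{"tx":0,"ty":0.005,"tz":-0.0012,"ax":2.2,"ay":0,"az":0,"grip":47},{"tx":0,"ty":0.005,"tz":-0.0012,"ax":2.2,"ay":0,"az":0,"grip":47},{"tx":0,"ty":0.005,"tz":-0.0012,"ax":2.2,"ay":0,"az":0,"grip":47}]'; python3 -c "
from h import *
np.set_printoptions(precision=1,suppress=True)
f=grab('scene','s10');show(f,r0=195,r1=235);print(lean(f,r0=190,r1=268)[::4].T);print(r.get_state()['q'])"
```

```text
time: 13.45
tool_pos: [548.3, -5.0, 119.1]
orientation: [[0.996, -0.062, 0.062], [-0.088, -0.759, 0.645], [0.007, -0.648, -0.762]]
ft_force: [-1.0, -0.6, -0.6]
finger_gap: 0.467
lean 41.3 n 34 40 low [  4.1 102.3] high [-68.4 199.6]
[[-74.  -66.6 -57.2 -49.6 -41.8 -32.  -24.  -13.9  -5.6   1.    3.7   6.5
    7.3  10.2  13.    9.9   2.5 -11.1 -22.9]
 [206.5 197.3 187.9 178.4 168.8 158.9 148.9 138.7 128.4 117.9 107.5  96.9
   86.2  75.2  64.1  53.   42.   31.1  19.9]]
[ -2.7  24.7  27.2 103.6 -50.7  77.6 -49.1]
```

```bash
python3 -m pendant '[{"tx":0,"ty":0.005,"tz":-0.0012,"ax":2.2,"ay":0,"az":0,"grip":46},{"tx":0,"ty":0.005,"tz":-0.0012,"ax":2.2,"ay":0,"az":0,"grip":46},{"tx":0,"ty":0.005,"tz":-0.0012,"ax":2.2,"ay":0,"az":0,"grip":45},{"tx":0,"ty":0.005,"tz":-0.0012,"ax":2.2,"ay":0,"az":0,"grip":44},{"tx":0,"ty":0.005,"tz":-0.0012,"ax":2.2,"ay":0,"az":0,"grip":43}]'; python3 -c "
from h import *
np.set_printoptions(precision=1,suppress=True)
f=grab('scene','s11');show(f,r0=200,r1=230);print(lean(f,r0=190,r1=268)[::4].T);print(r.get_state()['q'])"
```

```text
time: 14.0
tool_pos: [546.9, -25.3, 105.5]
orientation: [[0.996, -0.049, 0.068], [-0.084, -0.621, 0.779], [0.004, -0.782, -0.623]]
ft_force: [-0.1, -1.4, -0.6]
finger_gap: 0.428
lean 53.0 n 22 30 low [ -6.6 115.7] high [-88.1 188.9]
[[-104.3  -93.6  -79.   -66.   -49.1  -41.2  -25.6  -11.7   -7.1   -6.4
    -3.8   -1.     1.7    2.5   -2.8   -8.1  -15.6  -25.3  -33. ]
 [ 203.   193.6  184.   174.3  164.2  154.4  144.1  133.6  123.4  113.1
   102.6   91.9   81.    70.1   59.2   48.2   37.1   25.9   14.5]]
[  6.1  33.   25.  100.9 -58.1  86.3 -39.5]
```

```bash
sed -i 's/def lean(f,r0=205,r1=275,c0=220,c1=365)/def lean(f,r0=205,r1=275,c0=220,c1=365,w=-37)/; s/P0+37\*L/P0+w*L/' h.py
python3 - <<'E'
from h import *
np.set_printoptions(precision=1,suppress=True)
for n in('s7','s9','s10','s11'):
    f=pickle.load(open(f'pics/{n}.pkl','rb'));print(n);show(f,r0=195,r1=222);print(lean(f,r0=178,r1=240)[::4].T)
E
```

```text
s7
lean 24.6 n 27 27 low [ 9.9 72.2] high [-21.5 142.2]
[[-165.5 -169.9  -64.4  -28.2  -23.6  -19.   -14.4   -9.6   -4.8    0.1
     7.2   12.2   17.4   20.4   25.8   28.9]
 [ 187.8  178.4  165.8  154.9  144.8  134.5  124.1  113.5  102.7   91.8
    80.6   69.3   57.8   46.2   34.4   22.4]]
s9
lean 30.7 n 27 27 low [ 7.8 72.3] high [-35.7 142.7]
[[-171.3  -44.4  -40.   -33.5  -26.9  -20.3  -15.6   -8.7   -1.7    5.4
    12.7   17.8   23.1   26.2]
 [ 187.9  160.3  150.3  140.1  129.7  119.1  108.4   97.5   86.4   75.1
    63.7   52.1   40.3   28.5]]
s10
lean 41.7 n 27 27 low [ 1.3 72.5] high [-61.9 143.5]
[[-74.6 -61.9 -53.6 -41.  -34.4 -23.5 -14.5  -3.3   6.   15.4  18.5  21.6
   22.5]
 [185.3 143.5 133.1 122.4 111.7 100.7  89.6  78.2  66.7  55.   43.4  31.6
   19.7]]
s11
lean 53.7 n 24 27 low [-2.9 72.6] high [-100.1  144.6]
[[-74.6 -98.1 -83.9 -67.5 -42.5 -38.  -20.7  -7.4   4.    7.   10.   13. ]
 [185.3 142.1 131.5 120.6 109.3  98.5  87.1  75.6  64.   52.5  40.8  29. ]]
```

```bash
python3 -m pendant '[{"tx":0,"ty":0.0045,"tz":-0.0012,"ax":2.2,"ay":0,"az":0,"grip":42},{"tx":0,"ty":0.0045,"tz":-0.0012,"ax":2.2,"ay":0,"az":0,"grip":41},{"tx":0,"ty":0.0045,"tz":-0.0012,"ax":2.2,"ay":0,"az":0,"grip":40},{"tx":0,"ty":0.0045,"tz":-0.0012,"ax":2.2,"ay":0,"az":0,"grip":39},{"tx":0,"ty":0.0045,"tz":-0.0012,"ax":2.2,"ay":0,"az":0,"grip":38}]'; python3 -c "
from h import *
np.set_printoptions(precision=1,suppress=True)
f=grab('scene','s12');show(f,r0=195,r1=222);print(lean(f,r0=190,r1=240)[::4].T);print(r.get_state()['q'])"
```

```text
time: 14.55
tool_pos: [546.1, -42.9, 90.3]
orientation: [[0.997, -0.035, 0.073], [-0.081, -0.459, 0.885], [0.003, -0.888, -0.46]]
ft_force: [-0.4, -1.9, 1.0]
finger_gap: 0.376
lean 65.4 n 14 22 low [-9.3 72.9] high [-132.4  133. ]
[[-132.4 -110.3  -42.5  -42.1  -33.3  -11.6   -6.7   -3.9   -1.    -0.2]
 [ 133.   122.   109.3   98.6   87.5   75.7   64.4   52.9   41.3   29.5]]
[ 13.7  42.   21.9  96.9 -63.3  94.9 -32.8]
```

```bash
python3 -m pendant '[{"tx":0,"ty":0.004,"tz":0,"ax":1.8,"ay":0,"az":0,"grip":37},{"tx":0,"ty":0.004,"tz":0,"ax":1.8,"ay":0,"az":0,"grip":36},{"tx":0,"ty":0.004,"tz":0,"ax":1.8,"ay":0,"az":0,"grip":35},{"tx":0,"ty":0.004,"tz":0,"ax":1.8,"ay":0,"az":0,"grip":34},{"tx":0,"ty":0.004,"tz":0,"ax":1.5,"ay":0,"az":0,"grip":33}]'; python3 -c "
from h import *
np.set_printoptions(precision=1,suppress=True)
f=grab('scene','s13');show(f,r0=195,r1=222);print(lean(f,r0=190,r1=250)[::4].T);print(r.get_state()['q'])"
```

```text
time: 15.1
tool_pos: [545.3, -51.3, 69.5]
orientation: [[0.997, -0.026, 0.076], [-0.08, -0.312, 0.947], [-0.001, -0.95, -0.313]]
ft_force: [-1.1, -0.6, -0.7]
finger_gap: 0.329
lean 53.2 n 7 16 low [-13.6  73. ] high [-157.1  118.4]
[[-157.1  -42.3  -42.   -24.7  -13.4  -10.7   -7.9   -5.    -2.1   -1.3
    -2.8]
 [ 118.4  104.    93.3   81.7   70.2   58.9   47.3   35.6   23.7   11.7
    -0.5]]
[ 18.9  50.   18.5  93.3 -66.5 100.8 -28.7]
```

```bash
cat >> h.py <<'E'
def top(f,cols=range(240,318,4),w=-37):
    "far top edge, by columns, on the plane lateral=w: (col,D,z)"
    im=f['image'].astype(int)
    m=((im[:,:,2]-im[:,:,0])<22)&(im.max(2)>85)&(im.max(2)-im.min(2)<40)
    out=[]
    for c in cols:
        v=230
        while v>170 and m[v-1,c]: v-=1
        o,d=ray(f,c,v); k=((P0+w*L-o)@L)/(d@L); p=o+k*d; out.append((c,(p-P0)@D,p[2]))
    return np.array(out)
E
python3 -m pendant '[{"tx":0,"ty":0.004,"tz":0,"ax":0,"ay":0,"az":0,"grip":32},{"tx":0,"ty":0.004,"tz":0,"ax":0,"ay":0,"az":0,"grip":31},{"tx":0,"ty":0.004,"tz":0,"ax":0,"ay":0,"az":0,"grip":30},{"tx":0,"ty":0.004,"tz":0,"ax":0,"ay":0,"az":0,"grip":29},{"tx":0,"ty":0.003,"tz":0,"ax":0,"ay":0,"az":0,"grip":28}]'; python3 -c "
from h import *
np.set_printoptions(precision=0,suppress=True)
print(top(pickle.load(open('pics/s13.pkl','rb'))).T)
f=grab('scene','s14');print(top(f).T);print(lean(f,r0=198,r1=262)[::4].T);print(r.get_state()['q'])"
```

```text
time: 15.65
tool_pos: [544.4, -57.9, 48.8]
orientation: [[0.997, -0.028, 0.076], [-0.081, -0.311, 0.947], [-0.003, -0.95, -0.313]]
ft_force: [0.1, -2.2, -1.1]
finger_gap: 0.278
[[ 240.  244.  248.  252.  256.  260.  264.  268.  272.  276.  280.  284.
   288.  292.  296.  300.  304.  308.  312.  316.]
 [-172. -164. -156. -148. -140. -132. -124. -116. -108.  -99.  -91.  -83.
   -75.  -66.  -58.  -50.  -41.  -32.  -23.  -15.]
 [ 121.  126.  113.  108.  107.  104.  104.  101.   98.   98.   95.   95.
   121.  115.  112.  115.   88.   82.   79.   76.]]
[[ 240.  244.  248.  252.  256.  260.  264.  268.  272.  276.  280.  284.
   288.  292.  296.  300.  304.  308.  312.  316.]
 [-172. -164. -156. -149. -141. -133. -124. -116. -108.  -99.  -91.  -83.
   -75.  -66.  -58.  -50.  -41.  -32.  -24.  -14.]
 [ 121.  126.  111.   92.   91.   88.   88.   88.   87.   87.   87.   87.
   121.  115.  112.  115.   82.   82.   82.   62.]]
[[-157.  -42.  -40.  -42.  -16.  -13.  -12.  -10.   -7.   -4.   -5.   -7.
    -8.   -8.   -9.]
 [ 121.  107.   96.   85.   73.   62.   50.   39.   27.   15.    3.  -10.
   -22.  -35.  -48.]]
[ 20.  52.  18.  92. -66. 101. -27.]
```

```bash
python3 -m pendant '[{"tx":0,"ty":0.004,"tz":-0.001,"ax":0,"ay":0,"az":0,"grip":27},{"tx":0,"ty":0.004,"tz":-0.001,"ax":0,"ay":0,"az":0,"grip":26},{"tx":0,"ty":0.003,"tz":-0.001,"ax":0,"ay":0,"az":0,"grip":25},{"tx":0,"ty":0,"tz":0,"ax":0,"ay":0,"az":0,"grip":25}]'; python3 -c "
from h import *
np.set_printoptions(precision=0,suppress=True)
f=grab('scene','s15');print(top(f).T);print(lean(f,r0=206,r1=262)[::4].T)"
```

```text
time: 16.1
tool_pos: [543.6, -64.1, 38.0]
orientation: [[0.997, -0.028, 0.075], [-0.08, -0.311, 0.947], [-0.003, -0.95, -0.313]]
ft_force: [-0.4, -1.2, -1.3]
finger_gap: 0.251
[[ 240.  244.  248.  252.  256.  260.  264.  268.  272.  276.  280.  284.
   288.  292.  296.  300.  304.  308.  312.  316.]
 [-172. -166. -158. -149. -141. -133. -124. -116. -108.  -99.  -91.  -83.
   -75.  -66.  -58.  -50.  -41.  -32.  -23.  -13.]
 [ 119.   81.   81.   81.   80.   83.   83.   82.   82.   82.   81.   81.
   121.  115.  112.  115.   82.   82.   79.   48.]]
[[-157.  -42.  -42.  -25.  -22.  -19.  -17.  -14.  -13.  -10.  -12.  -11.
   -10.  -12.]
 [ 118.  104.   93.   82.   71.   59.   48.   36.   24.   12.   -0.  -12.
   -25.  -38.]]
```

The far top edge now measures level at about 81 mm along its length, so the canister is lying. I'll close the fingers off the walls, then withdraw horizontally.

```bash
python3 -m pendant '[{"tx":0,"ty":0.001,"tz":-0.001,"ax":0,"ay":0,"az":0,"grip":20},{"tx":0,"ty":0.001,"tz":0,"ax":0,"ay":0,"az":0,"grip":15},{"tx":0,"ty":0,"tz":0,"ax":0,"ay":0,"az":0,"grip":8},{"tx":0,"ty":0,"tz":0,"ax":0,"ay":0,"az":0,"grip":4},{"tx":0,"ty":0,"tz":0,"ax":0,"ay":0,"az":0,"grip":4}]'; python3 -c "
from h import *
np.set_printoptions(precision=0,suppress=True)
f=grab('scene','s16');print(top(f).T);print(lean(f,r0=206,r1=262)[::4].T)"
python3 -m pendant '[{"tx":0,"ty":0.003,"tz":-0.009,"ax":0,"ay":0,"az":0,"grip":4},{"tx":0,"ty":0.003,"tz":-0.009,"ax":0,"ay":0,"az":0,"grip":4},{"tx":0,"ty":0.003,"tz":-0.009,"ax":0,"ay":0,"az":0,"grip":4}]'
```

```text
time: 16.65
tool_pos: [544.0, -65.3, 37.7]
orientation: [[0.997, -0.026, 0.075], [-0.079, -0.31, 0.947], [-0.001, -0.95, -0.311]]
ft_force: [0.0, -0.6, 0.1]
finger_gap: 0.042
[[ 240.  244.  248.  252.  256.  260.  264.  268.  272.  276.  280.  284.
   288.  292.  296.  300.  304.  308.  312.  316.]
 [-172. -166. -158. -149. -141. -133. -124. -116. -108.  -99.  -91.  -83.
   -75.  -66.  -58.  -50.  -41.  -32.  -23.  -13.]
 [ 121.   81.   81.   81.   80.   80.   80.   80.   82.   82.   81.   81.
   121.  115.  112.  115.   82.   82.   76.   48.]]
[[-157.  -40.  -40.  -25.  -22.  -19.  -17.  -16.  -13.  -12.  -12.  -11.
   -13.  -12.]
 [ 118.  104.   93.   82.   71.   59.   48.   36.   24.   12.   -0.  -12.
   -25.  -38.]]
time: 17.0
tool_pos: [541.7, -94.6, 37.9]
orientation: [[0.997, -0.025, 0.073], [-0.078, -0.309, 0.948], [-0.001, -0.951, -0.31]]
ft_force: [0.0, 0.2, -0.2]
finger_gap: 0.048
```

```bash
python3 -m pendant '[{"tx":0,"ty":0.006,"tz":-0.018,"ax":0,"ay":0,"az":0,"grip":4},{"tx":0,"ty":0.006,"tz":-0.018,"ax":0,"ay":0,"az":0,"grip":4},{"tx":0,"ty":0,"tz":-0.03,"ax":0,"ay":0,"az":0,"grip":4},{"tx":0,"ty":-0.03,"tz":-0.02,"ax":0,"ay":0,"az":0,"grip":4},{"tx":0,"ty":-0.03,"tz":-0.02,"ax":-5,"ay":0,"az":0,"grip":4},{"tx":0,"ty":-0.03,"tz":-0.02,"ax":-5,"ay":0,"az":0,"grip":4},{"tx":0,"ty":-0.03,"tz":-0.02,"ax":-5,"ay":0,"az":0,"grip":4},{"tx":0,"ty":-0.02,"tz":-0.03,"ax":-5,"ay":0,"az":0,"grip":4},{"tx":0,"ty":-0.02,"tz":-0.03,"ax":-5,"ay":0,"az":0,"grip":4},{"tx":0,"ty":0,"tz":0,"ax":0,"ay":0,"az":0,"grip":4}]'
python3 -c "
from h import *
grab('scene','s17');grab('side','d17')
a=cv2.imread('pics/s17.png')[150:350,190:390];b=cv2.imread('pics/d17.png')[150:350,190:390]
cv2.imwrite('pics/c17.png',cv2.resize(np.hstack([a,b]),None,fx=2,fy=2,interpolation=cv2.INTER_CUBIC))"
```

```text
time: 18.0
tool_pos: [528.7, -232.2, 261.4]
orientation: [[0.996, -0.069, 0.06], [-0.091, -0.694, 0.714], [-0.008, -0.716, -0.698]]
ft_force: [-0.0, 0.2, 0.1]
finger_gap: 0.038
```

View pics/c17.png

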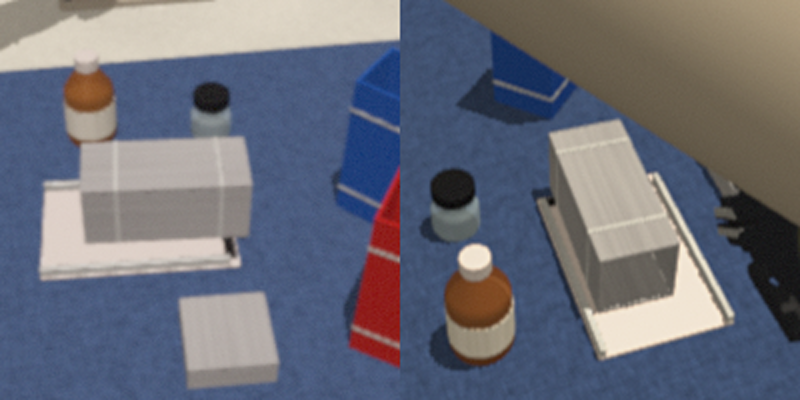

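Run:
```python
from h import *
np.set_printoptions(precision=1,suppress=True)
s=pickle.load(open('pics/s17.pkl','rb'));d=pickle.load(open('pics/d17.pkl','rb'))
S=lambda u,v,z:onz(s,190+u/2-.25,150+v/2-.25,z); E=lambda u,v,z:onz(d,190+(u-400)/2-.25,150+v/2-.25,z)
b=np.array([.07,.9975]);l=np.array([.9975,-.07]);st=np.array([558,48.5])
for n,p in dict(s_far_mouth=S(82,143,78),s_far_foot=S(248,139,78),s_near_foot=S(251,182,78),s_near_mouth=S(82,185,78),s_nearbot_mouth=S(85,241,4),s_nearbot_foot=S(248,236,4),
  d_mouth_l=E(597,308,4),d_mouth_r=E(673,293,4),d_top_ml=E(597,254,78),d_top_mr=E(676,237,78),d_top_fl=E(549,135,78),d_top_fr=E(620,122,78)).items():
    q=p[:2]-st; print(n,p[:2],'along',round(q@b,1),'lat',round(q@l,1))
```

```text
s_far_mouth [498.9 -99.1] along -151.4 lat -48.6
s_far_foot [517.3  74. ] along 22.6 lat -42.4
s_near_foot [582.7  63.5] along 16.7 lat 23.6
s_near_mouth [ 562.9 -102.9] along -150.7 lat 15.4
s_nearbot_mouth [ 568.4 -105.2] along -152.6 lat 21.2
s_nearbot_foot [586.2  63.6] along 17.0 lat 27.1
d_mouth_l [501.5 -95.6] along -147.7 lat -46.2
d_mouth_r [ 574.2 -105. ] along -152.0 lat 26.9
d_top_ml [500.5 -93.3] along -145.5 lat -47.4
d_top_mr [ 573.2 -100.2] along -147.3 lat 25.6
d_top_fl [513.3  64.1] along 12.4 lat -45.7
d_top_fr [586.5  57.1] along 10.6 lat 27.8
```

```bash
python3 -c "
from h import *
np.set_printoptions(precision=0,suppress=True)
f=grab('scene','s18');g=pickle.load(open('pics/s17.pkl','rb'));o=pickle.load(open('pics/scene0.pkl','rb'))
df=lambda a,b,y0,y1,x0,x1:np.abs(a['image'][y0:y1,x0:x1].astype(int)-b['image'][y0:y1,x0:x1]).mean().round(1)
print('canister still',df(f,g,210,275,225,320),'bottle',df(f,o,175,222,218,252),'jar',df(f,o,192,215,283,304),'lid',df(f,o,295,345,275,332),r.get_state()['time'])
print(r.finish_job())"
```

```text
canister still 1.4 bottle 7.4 jar 5.1 lid 6.5 18.15
the job is handed in; nothing more can be done
None
```

I tipped the canister over the stop edge with the fingers inside its mouth, and it lies still on the board between the rails. I handed the job in at 18.2 s, with the gripper clear of everything.

**Tipping:** The fingers held it on both sides through the balance point. I lowered it on the upper finger from 30° to level, about 2° per step. I then closed the fingers off the walls and drew them out horizontally.

**Last checks:**
- **Level:** the far top edge measured 80–82 mm above the bench along most of its length. Lying flat it should be 78 mm; about 3 mm is camera error. It did not change when the fingers came away.
- **Between the rails:** the sides lie at about −46 and +27 mm across the board, with the rails at ±61 mm. The canister is turned roughly 2–3° from the board's axis.
- **Foot at the edge:** the two views disagree, putting the foot 11 to 23 mm past the stop. My best estimate is 18 mm, inside the allowed 5 to 25 mm but towards its far end.
- **Bystanders:** the bottle cap and the jar are at their starting pixel positions, and I saw no change in the lid. Image differences there were 5–7 grey levels against 1.4 for the still canister. I put that down to changed shadows but did not confirm it.

**What went wrong:**
- **Fingertips:** the images put them about 10 mm behind the reported TCP, not up to 22 mm ahead as stated. On the first try the board-side finger passed over the rim. The canister measured unmoved afterwards, so I backed out and went in deeper.
- **Brief wedging:** at about 10° of lean the fingers wedged in the mouth, with 5.5 N downward on the tool. That is more than the canister's weight, so its foot may have lifted a millimetre or two. I loosened the fingers at once and the force went.

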